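# Back off the knurled hold-down ring over the carved gourd panel

### The job

Loosen the hold-down clamp over the carved gourd panel: roll a fingertip along the knurled rim of its big ring, anticlockwise seen from above, until the white mark on the ring comes round to the red arrow, then count two more full turns and stop with the mark at the arrow again. Lift nothing, finish clear of everything, and leave the panel, bowl, tin and little gourd where they are.

Things in the scene. Friction and masses are not known exactly. Their poses are not given: they have to be found in the camera images.
- ring (a joint): turn of the knurled ring about its fixed upright stud, rad, growing anticlockwise seen from above (loosening). 0 = white mark at the red arrow, 12.57 = two full turns past it. Starts at -1.6 to -0.7 (mark clockwise of the arrow). Turning takes 0.06 Nm (1.3 N along the rim); it stays where left; end stops at -1.8 and 18.5. The ring rises 3 mm a turn, with the bar under it
- ring_center (a point): centre of the knurled ring, on its axis, half-way up its rim, about 70 mm above the table (76 mm after two turns). A dark metal disc 26 mm high with a black top, 97 mm across over 30 upright ridges that stand 3.5 mm proud of a 90 mm disc; too wide to grip. A fixed steel stud, 16 mm thick, sticks up through it to 94 mm above the table
- fixture: fixed plywood board 265 x 200 x 18 mm carrying the clamp; origin under the ring's axis at table height, +x towards the arrow and panel. Above the board a 32 mm wide pale wood bar runs along x from -75 to +125 mm, its top 46 mm above the table (52 mm after two turns), under the ring. Nothing else within 100 mm of the axis is higher than the bar, but for ring and stud
- mark (a point): outer end of the white radial line (11 mm wide) on the ring's top, 45 mm from the axis, on the ring's top face; it turns with the ring
- pointer (a point): tip of the red arrow painted on top of the pale wood bar, 62 mm from the ring's axis, pointing at it, about 46 mm above the table
- panel_center (a point): centre of the loose carved panel, a tan leaf 94 mm long, 60 mm wide and 6 mm thick, 40 g, with burnt brown lines. It lies under the bar's rubber pad on the 18 mm thick plywood board, about 128 mm from the ring's axis on the arrow side
- bowl: wooden bowl, loose, 116 mm across and 45 mm high; origin at the centre of its underside
- tin: ribbed steel tin, loose, open at the top, 81 mm across and 95 mm high; origin at the centre of its underside
- gourd: little pear-shaped gourd, loose, standing, 68 mm across and 85 mm high; origin at the centre of its underside
Mind the look-alikes: they are no part of the job. What is shaped like the tin but blue or yellow is not meant.

How it is judged:
On the way, in this order (a step that is already met when the one before it is completed fails the run):
1. the mark has come round to the arrow (value of joint ring above -0.35 rad), for 0.1 s.
2. one full turn past it (value of joint ring above 5.93 rad), for 0.1 s.
At the end, for the whole second after the job is handed in: the ring rests two full turns past the arrow (joint at 12.57 within 0.4 rad, about 23 degrees); the panel, bowl, tin and little gourd lie or stand within 20 mm of where they began, the last three upright (value of joint ring between 12.17 and 12.97 rad and velocity of joint ring between -0.05 and 0.05 rad/s and distance of each of panel_center, bowl, tin, gourd from where it was at the start of the episode below 0.02 m and angle between each of bowl, tin, gourd's own z axis and vertical below 0.2 rad); the robot touches nothing.
It fails at once if the panel is shoved or lifted (over 20 mm) (distance of panel_center from where it was at the start of the episode above 0.02 m).
It fails at once if the bowl, tin or little gourd is moved or lifted over 20 mm (distance of any of bowl, tin, gourd from where it was at the start of the episode above 0.02 m).
It fails at once if the bowl, tin or little gourd is tipped (angle between any of bowl, tin, gourd's own z axis and vertical above 0.4 rad).
It also fails if it takes over 72 s, if anything falls off the work surface, if the arm or the gripper's body presses on something with over 40 N, if the wrist force passes 120 N, or if a joint passes its speed limit or range.

### The arm

A 6-joint arm with a two-finger parallel gripper is mounted at the origin on the work surface. World frame = base frame: x ahead of the robot, y to its left, z up, the work surface at z = 0. Lengths are in m, angles in rad, forces in N, time in s.
With the tool pointing down it reaches from about 0.3 to 0.775 m from the base axis. Payload 14.6 kg.
Tool frame: the origin (TCP) lies on the centre line of the jaws, within the pads' length; the fingertips stand 19 mm ahead of it and the grasp point (between the pads) is the TCP; y points along the fingers, x is the direction in which the jaws open and shut, and the axes are right-handed (so a half turn about y gives the same grasp; the last joint's range is limited). The gripper opens to 94 mm and grips with 3 to 60 N. Pads are 16 mm wide; open, the fingers measure 119 mm over their backs; the gripper's body (75 mm by 177 mm) begins 78 mm behind the grasp point.
Start: joints at [-1.4, 0.3, 1.521, -0, 1.321, -0.067], TCP at [0.13, -0.535, 0.224] pointing down, gripper open.
Joint ranges: [-3.03, 3.03], [-0.79, 2.21], [0.23, 2.52], [-1.04, 4.18], [0, 3.07], [-2.55, 2.55]. Speed limits (rad/s): [2.22, 2.22, 2.57, 3.14, 3.14, 3.14].

### API

Orientations are given as [roll, pitch, yaw] about the fixed x, y, z axes, in that order (R = Rz(yaw) Ry(pitch) Rx(roll)).
In Python, from station import ctrl, optics gives the robot as it stands.
- The arm moves only by the tool jog_arm, never from a script. Its argument "targets" is a list of rows, each a list of 3 entries, a list of its own where there are three numbers: the finger opening in cm, from 0 to 9.4, then the shift along the tool's x, y, z in cm, then the turn about the tool's y in rad. A call has 1 to 10 rows; each row is the pose to reach, as a shift and turn from the pose commanded when the call began, along the tool's axes at that moment; what a row does not reach only later rows make up. A row lasts 1/10 s, in which the tool goes at most 50 mm and 8.59 degrees, less where a joint would pass 70% of its speed; a pose out of reach is approached as far as the arm can. A call with a gripper value outside its range is refused whole. The fingers move at their own pace and stop on an object; "grip_force" is the grip in N (left out, the last holds). Time passes only in rows, so rows that repeat a pose let the fingers close. It gives the time, the measured TCP pose, the force and the opening at its end, in the units of the state.
- ctrl.get_obs(): the state, without advancing time (a new reading comes with each control period).
- optics.camera(name): name is "scene" or "top" or "wrist"; returns a dict with "img" (480x640x3 uint8, red, green, blue), "range_z" (480x640 float32, m along the optical axis (not along the pixel's ray), 0 where there is no reading), "camera_matrix" (3x3 intrinsics, pixels), "k1" (the pictures are not rectified: a ray, as slopes to the right and down, at radius r is drawn at 1 + k1 r^2 times it, then the intrinsics apply), "world_to_cam" (4x4, takes a point from world to camera coordinates); the wrist camera has in their place "mount" (4x4, takes a point from camera to tool coordinates, whose origin is the TCP and whose axes are the tool frame's). Camera axes: x right, y up, looking along -z (the intrinsics and any distortion apply to the point x, -y, -z); pixel columns grow to the right and rows downward; lengths in m; the calibration is good to about 2 mm. A picture is of the moment at which its call begins: read the wrist's pose just before it.
- ctrl.hand_in(): hands the job in, once; it reports no verdict.
The state is a dict: "time_s": time; "qpos": joint angles; "joint_vel": joint speeds; "tau": joint torques, N m; "ee_pos": TCP position; "eef_rot": TCP orientation; "force": force on the tool from outside, world axes, zero at the start; "moment": the same for the moment, N m; "grip_width": finger opening in m.
Only numpy, scipy, OpenCV 4.12 (cv2) and the standard library are available. Lean on these libraries where they do the work, as an engineer would, in place of code of your own. Each camera call takes 0.05 s, during which the arm holds its last target. There are 200 camera calls.

## Working session

There is one attempt and no reset: what is moved stays moved. The work goes in short steps, Python scripts to look and compute and a tool call to move; the robot and the scene stay as the last step left them, time stands still between calls to the robot, and variables do not carry over. Pictures are saved under pics/ and viewed, about 8 in all and at most 12, crops included, and the job is handed in when it is done.

Besides the shell and the picture viewer there is one more tool, called after ">>>" as name(argument=value, ...), one argument or row to a line, values as JSON. jog_arm: Moves the arm, as the interface text tells. Its arguments: {"type":"object","properties":{"targets":{"type":"array","items":{"type":"array"}},"grip_force":{"type":"number"}},"required":["targets"]}

```bash
mkdir -p pics; ls; cat > h.py <<'E'
import numpy as np, cv2
from station import ctrl, optics
from scipy.spatial.transform import Rotation as R
def dist(c):
    return np.array([c["k1"],0,0,0,0.])
def ray(c,uv,z):
    """pixels -> world points on plane z"""
    K=np.array(c["camera_matrix"],float); M=np.array(c["world_to_cam"])
    uv=np.asarray(uv,float).reshape(-1,1,2)
    n=cv2.undistortPoints(uv,K,dist(c)).reshape(-1,2)
    d=np.c_[n[:,0],-n[:,1],-np.ones(len(n))]@M[:3,:3]
    o=-M[:3,:3].T@M[:3,3]
    return o+d*((z-o[2])/d[:,2])[:,None]
def cloud(c):
    v,u=np.mgrid[:480,:640]; K=np.array(c["camera_matrix"],float); M=np.array(c["world_to_cam"])
    n=cv2.undistortPoints(np.stack([u,v],-1).reshape(-1,1,2).astype(float),K,dist(c)).reshape(-1,2)
    r=c["range_z"].reshape(-1,1)
    p=np.c_[n[:,0],-n[:,1],-np.ones(len(n))]*r
    return ((p-M[:3,3])@M[:3,:3]).reshape(480,640,3)
def save(im,name): cv2.imwrite("pics/"+name,im[:,:,::-1])
E
python3 - <<'E'
from h import *
np.set_printoptions(precision=4,suppress=True)
o=ctrl.get_obs(); print(o)
for n in("top","scene"):
    c=optics.camera(n); save(c["img"],n+"0.png"); print(n,c["camera_matrix"],c["k1"],c["world_to_cam"])
    np.savez(n+"0.npz",**c)
E
```

```text
pics
{'time_s': 0.0, 'qpos': array([-1.3996,  0.3005,  1.5216, -0.    ,  1.3207, -0.0666]), 'joint_vel': array([ 0.0023, -0.0004,  0.0012,  0.0005, -0.0016, -0.0009]), 'tau': array([ -0.0007, -53.1811, -35.2735,   0.0708,   0.0244,  -0.0001]), 'ee_pos': array([ 0.1295, -0.5343,  0.2239]), 'eef_rot': array([-1.5708,  0.0011, -1.333 ]), 'force': array([-0.3981, -0.8925, -0.0144]), 'moment': array([ 0.0317, -0.0002, -0.0126]), 'grip_width': 0.09408137212416996}
top [[502.6463   0.     317.1861]
 [  0.     502.6463 238.8771]
 [  0.       0.       1.    ]] 0.03452234933419866 [[ 0.0264 -0.9996 -0.0098 -0.0243]
 [ 0.9915  0.0249  0.128  -0.5754]
 [-0.1277 -0.0131  0.9917 -1.0528]
 [ 0.      0.      0.      1.    ]]
scene [[554.4303   0.     325.2241]
 [  0.     554.4303 236.9023]
 [  0.       0.       1.    ]] -0.16969160948003875 [[ 0.7787  0.6274 -0.0088 -0.4333]
 [-0.4288  0.5424  0.7225  0.1988]
 [ 0.4581 -0.5588  0.6913 -1.4272]
 [ 0.      0.      0.      1.    ]]
```

View pics/top0.png

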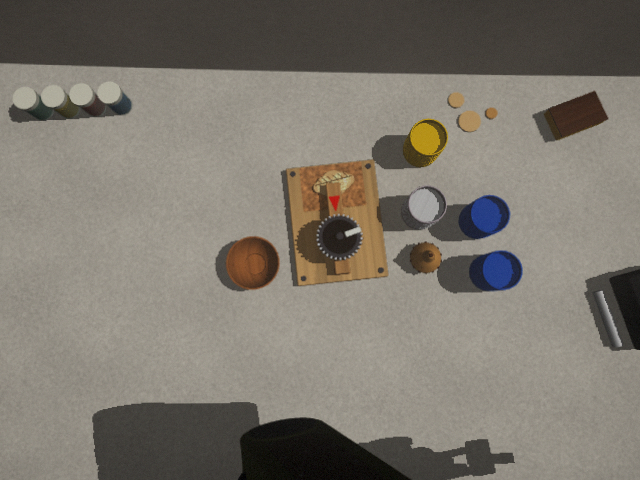

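View pics/scene0.png

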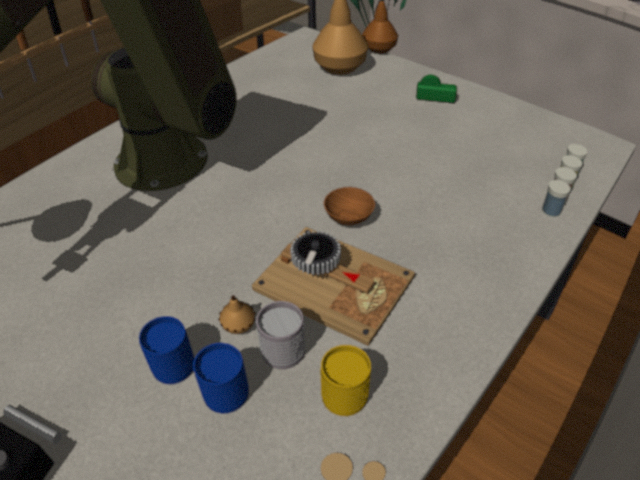

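The top view shows the ring at about (339,237) with its white mark pointing right and slightly up to (355,232). The red arrow is at (334,203), the bowl at (253,263), the grey tin at (424,207) and the gourd at (425,257). The scene view agrees. Next I measure them.

```bash
cat > m.py <<'E'
from h import *
np.set_printoptions(precision=4,suppress=True)
def measure(c,ctr,zoff=0.0):
    """mark angle about ring centre (rad, from world x), white centroid on ring top"""
    img=c["img"].astype(int); hsv=cv2.cvtColor(c["img"],cv2.COLOR_RGB2HSV)
    v,u=np.nonzero((hsv[:,:,2]>140)&(hsv[:,:,1]<50))
    p=ray(c,np.c_[u,v],0.083+zoff); r=np.hypot(*(p[:,:2]-ctr).T)
    k=(r>.014)&(r<.044); q=p[k,:2]-ctr
    return k.sum(), q.mean(0)+ctr if k.sum() else None, np.arctan2(q[:,1].mean(),q[:,0].mean())
E
python3 - <<'E'
from m import *
c=dict(np.load("top0.npz")); P=cloud(c); img=c["img"]
hsv=cv2.cvtColor(img,cv2.COLOR_RGB2HSV)
Z=P[...,2]
def circ(mask,z,name):
    n,l,s,ce=cv2.connectedComponentsWithStats(mask.astype(np.uint8))
    i=1+s[1:,4].argmax(); cs,_=cv2.findContours((l==i).astype(np.uint8),cv2.RETR_EXTERNAL,cv2.CHAIN_APPROX_NONE)
    w=ray(c,max(cs,key=len).reshape(-1,2),z)[:,:2].astype(np.float32)
    (x,y),r=cv2.minEnclosingCircle(w); print(name,x,y,"r",r); return np.array([x,y])
yx=np.mgrid[:480,:640]; near=lambda u,v,d:np.hypot(yx[1]-u,yx[0]-v)<d
for nm,u,v,d,h in(("ring",339,237,30,.083),("bowl",253,263,38,.045),("tin",424,207,30,.095),("gourd",425,257,25,.04)):
    m=near(u,v,d)&(Z>h-.013)&(Z<h+.02 if nm!="gourd" else True)
    print(nm,"zmed",np.median(Z[m]),"mean",P[m].mean(0), m.sum())
    if nm!="gourd":circ(m,h,nm)
m=near(339,237,27)&(hsv[:,:,2]<70); ctr=circ(m,.083,"ring dark")
red=near(335,203,15)&(hsv[:,:,1]>180)&((hsv[:,:,0]<6)|(hsv[:,:,0]>174))&(hsv[:,:,2]>120)
v,u=np.nonzero(red); print("red",len(v),u.mean(),v.mean()); w=ray(c,np.c_[u,v],.046)
d=np.hypot(*(w[:,:2]-ctr).T); i=d.argmin(); print("red cen",w.mean(0),"tip",w[i],d[i], "ang",np.arctan2(*(w.mean(0)[:2]-ctr)[::-1]))
print("mark",measure(c,ctr))
s=dict(np.load("scene0.npz")); Q=cloud(s)
m=(np.hypot(*(Q[...,:2]-ctr).transpose(2,0,1))<.06)&(Q[...,2]>.074)&(Q[...,2]<.088); print("scene ring",Q[m].mean(0),m.sum(),(Q[m].min(0)+Q[m].max(0))/2)
b=np.linalg.inv(np.vstack([s["world_to_cam"]]))
print("scene mark",measure(s,ctr))
E
```

```text
ring zmed 0.08312605133324992 mean [ 0.5766 -0.0558  0.0832] 1593
ring 0.5768709778785706 -0.05577593669295311 r 0.048825107514858246
bowl zmed 0.042360974059857524 mean [0.5242 0.1321 0.0414] 655
bowl 0.5215593576431274 0.12724345922470093 r 0.05741017684340477
tin zmed 0.0880124541580223 mean [ 0.6483 -0.2358  0.0889] 461
tin 0.646683394908905 -0.23352877795696259 r 0.04114416614174843
gourd zmed 0.04640618308023866 mean [ 0.5405 -0.2386  0.0582] 761
ring dark 0.5735912919044495 -0.048413146287202835 r 0.05078024044632912
red 86 334.24418604651163 200.86046511627907
red cen [ 0.6587 -0.0444  0.046 ] tip [ 0.6408 -0.0464  0.046 ] 0.06727092984751447 ang 0.04750966319309553
mark (np.int64(70), array([ 0.58  , -0.0657]), np.float64(-1.2176654892995848))
scene ring [ 0.5807 -0.0598  0.0823] 1389 [ 0.5773 -0.0561  0.081 ]
scene mark (np.int64(76), array([ 0.5764, -0.0469]), np.float64(0.4946056238230539))
```

```bash
python3 - <<'E'
from m import *
ctr=np.array([.577,-.056])
for n in("top","scene"):
    c=dict(np.load(n+"0.npz")); print(n,measure(c,ctr))
    if n=="scene":
        hsv=cv2.cvtColor(c["img"],cv2.COLOR_RGB2HSV); r=(hsv[:,:,1]>180)&((hsv[:,:,0]<6)|(hsv[:,:,0]>174))&(hsv[:,:,2]>120)
        v,u=np.nonzero(r); w=ray(c,np.c_[u,v],.046)[:,:2]; k=np.hypot(*(w-ctr).T)<.12; print(w[k].mean(0), np.arctan2(*(w[k].mean(0)-ctr)[::-1]))
E
```

```text
top (np.int64(71), array([ 0.588 , -0.0829]), np.float64(-1.1824378807418585))
scene (np.int64(59), array([ 0.5874, -0.0832]), np.float64(-1.2042295551823214))
[ 0.6598 -0.0454] 0.1273317073021523
```

>>> jog_arm(
  targets=[
    [0, [-2.7, 0, 3.9], -0.133],
    [0, [-5.4, 0, 7.8], -0.267],
    [0, [-8.1, 0, 11.6], -0.4],
    [0, [-10.8, 0, 15.5], -0.533],
    [0, [-13.5, 0, 19.4], -0.667],
    [0, [-16.2, 0, 23.3], -0.8],
    [0, [-18.9, 0, 27.2], -0.933],
    [0, [-21.6, 0, 31.0], -1.067],
    [0, [-24.3, 0, 34.9], -1.2],
    [0, [-26.8, 0, 38.5], -1.333],
  ],
  grip_force=40,
)

```text
time_s: 1.1
ee_pos: [0.4416, -0.1814, 0.2244]
eef_rot: [-1.571, 0.0, 0.006]
force: [-0.7, -0.8, 0.2]
grip_width: 0.0176
```

>>> jog_arm(
  targets=[
    [0, [2.0, 0, 2.0], 0.006],
    [0, [4.0, 2, 4.0], 0.006],
    [0, [5.5, 5, 6.0], 0.006],
    [0, [5.5, 9, 6.0], 0.006],
    [0, [5.5, 12, 6.0], 0.006],
    [0, [5.5, 14.3, 6.0], 0.006],
    [0, [5.5, 14.3, 6.0], 0.006],
    [0, [5.5, 14.3, 6.0], 0.006],
  ],
)

```text
time_s: 1.9
ee_pos: [0.4957, -0.1234, 0.082]
eef_rot: [-1.571, 0.0, -0.006]
force: [0.6, -0.2, -0.4]
grip_width: 0.0006
```

```bash
python3 - <<'E'
from h import *
o=ctrl.get_obs(); print(o["ee_pos"],o["eef_rot"],o["force"],o["qpos"],o["grip_width"])
a=optics.camera("scene")["img"][170:350,200:440]; b=optics.camera("wrist")["img"]
save(np.hstack([cv2.resize(a,(480,360)),cv2.resize(b,(320,240))[np.r_[0:240,np.zeros(120,int)]]]),"p3.png")
E
```

```text
[ 0.49574183 -0.12343686  0.08198356] [-1.57072220e+00  1.82862834e-04 -6.07608434e-03] [ 0.6039082  -0.2213418  -0.38078891] [-3.15741949e-01  3.83881797e-01  1.77105659e+00  1.78249525e-05
  9.86851016e-01 -3.09675687e-01] 0.0006263750104668291
```

View pics/p3.png

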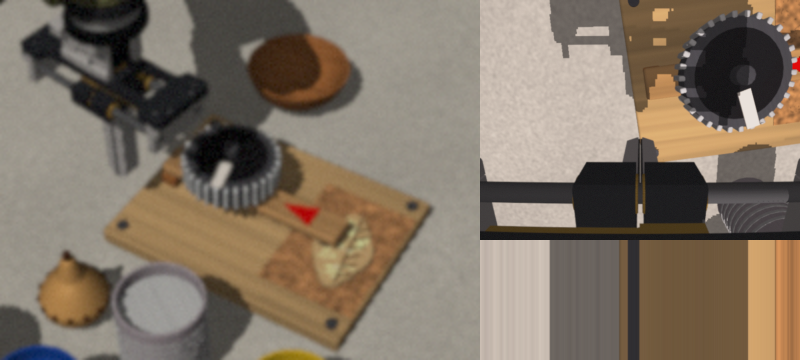

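>>> jog_arm(
  targets=[
    [0, [1.5, 0, 1.1], 0],
    [0, [2.6, 0, 1.9], 0],
    [0, [3.2, 0, 2.4], 0],
    [0, [3.5, 0, 2.6], 0],
    [0, [3.6, 0, 2.7], 0],
    [0, [3.6, 0, 2.7], 0],
  ],
)

```text
time_s: 2.6
ee_pos: [0.5315, -0.0971, 0.0816]
eef_rot: [-1.572, 0.0, -0.006]
force: [-2.2, -3.6, 2.5]
grip_width: 0.0006
```

```bash
cat > path.py <<'E'
import numpy as np,sys
def path(r,a=.0125,b=.008,C=(.577,-.056)):
    """dense rounded-rectangle orbit, starts at contact angle -3pi/4"""
    P=[]
    for k,(sx,sy) in enumerate([(-1,-1),(1,-1),(1,1),(-1,1)]):
        th=-np.pi+k*np.pi/2+np.linspace(0,np.pi/2,200)
        P.append(np.c_[C[0]+sx*a+r*np.cos(th),C[1]+sy*b+r*np.sin(th)])
    P=np.vstack(P); P=np.vstack([P,P[:1]])
    return P,np.r_[0,np.cumsum(np.hypot(*np.diff(P,axis=0).T))]
def at(s,r,**k):
    P,S=path(r,**k); s0=r*np.pi/4; q=(s+s0)%S[-1]
    return np.array([np.interp(q,S,P[:,0]),np.interp(q,S,P[:,1])])
def rows(s,r,r1,step,n=10,**k):
    """rows from current s (radius r) onwards at radius r1"""
    p0=at(s,r,**k)
    return [[0,[float(round(d[0],2)),0,float(round(d[1],2))],0] for d in ((at((s*r1/r if 0 else s)+step*i,r1,**k)-p0)*100 for i in range(1,n+1))]
E
python3 -c "
from path import *
r=.0465
print(rows(0,.046,r,.010)); print(rows(.1,r,r,.010)); print(at(.1,r),at(.2,r), path(r)[1][-1])"
```

```text
[[0, [0.74, 0, -0.66], 0], [0, [1.64, 0, -1.11], 0], [0, [2.6, 0, -1.35], 0], [0, [3.6, 0, -1.4], 0], [0, [4.6, 0, -1.4], 0], [0, [5.6, 0, -1.4], 0], [0, [6.6, 0, -1.32], 0], [0, [7.55, 0, -1.03], 0], [0, [8.43, 0, -0.55], 0], [0, [9.18, 0, 0.11], 0]]
[[0, [0.59, 0, 0.8], 0], [0, [1.0, 0, 1.71], 0], [0, [1.2, 0, 2.69], 0], [0, [1.23, 0, 3.69], 0], [0, [1.23, 0, 4.69], 0], [0, [1.13, 0, 5.68], 0], [0, [0.83, 0, 6.63], 0], [0, [0.33, 0, 7.5], 0], [0, [-0.35, 0, 8.23], 0], [0, [-1.16, 0, 8.81], 0]]
[ 0.62373546 -0.09546689] [ 0.61210365 -0.00736385] 0.3741673582851474
```

>>> jog_arm(
  targets=[
    [0, [0.74, 0, -0.66], 0],
    [0, [1.64, 0, -1.1], 0],
    [0, [2.6, 0, -1.35], 0],
    [0, [3.6, 0, -1.4], 0],
    [0, [4.6, 0, -1.4], 0],
  ],
)

```text
time_s: 3.1
ee_pos: [0.5782, -0.1134, 0.0818]
eef_rot: [-1.574, -0.001, -0.007]
force: [-3.0, -16.1, 3.8]
grip_width: 0.0006
```

```bash
cat > chk.py <<'E'
from m import *
import sys
zo=float(sys.argv[1]) if len(sys.argv)>1 else 0
o=ctrl.get_obs(); print(o["time_s"],o["ee_pos"],o["force"],"q6",o["qpos"][5])
for n in("top","scene"):
    k,p,a=measure(optics.camera(n),np.array([.577,-.056]),zo); print(n,k,p,"ang",a,"ring(mod)",a-.13)
E
python3 chk.py
```

```text
3.1 [ 0.5782 -0.1134  0.0818] [ -2.9722 -16.0875   3.7576] q6 -0.24589973389503797
top 1 [ 0.6044 -0.0567] ang -0.024506723099263748 ring(mod) -0.15450672309926375
scene 13 [ 0.6171 -0.0603] ang -0.10750406034432773 ring(mod) -0.23750406034432775
```

```bash
python3 -c "
from path import *
r=.0472
print(rows(.05,.0465,r,.010,b=.0085))
for i in range(5): print(rows(.15+.1*i,r,r,.010,b=.0085))"
```

```text
[[0, [0.95, 0, -0.07], 0], [0, [1.94, 0, -0.0], 0], [0, [2.9, 0, 0.27], 0], [0, [3.78, 0, 0.73], 0], [0, [4.55, 0, 1.37], 0], [0, [5.16, 0, 2.16], 0], [0, [5.6, 0, 3.06], 0], [0, [5.83, 0, 4.03], 0], [0, [5.87, 0, 5.03], 0], [0, [5.87, 0, 6.03], 0]]
[[0, [-0.05, 0, 1.0], 0], [0, [-0.3, 0, 1.96], 0], [0, [-0.74, 0, 2.86], 0], [0, [-1.36, 0, 3.64], 0], [0, [-2.14, 0, 4.27], 0], [0, [-3.02, 0, 4.73], 0], [0, [-3.99, 0, 4.98], 0], [0, [-4.98, 0, 5.04], 0], [0, [-5.98, 0, 5.04], 0], [0, [-6.98, 0, 5.04], 0]]
[[0, [-1.0, 0, -0.06], 0], [0, [-1.96, 0, -0.33], 0], [0, [-2.84, 0, -0.79], 0], [0, [-3.61, 0, -1.42], 0], [0, [-4.23, 0, -2.21], 0], [0, [-4.67, 0, -3.1], 0], [0, [-4.91, 0, -4.07], 0], [0, [-4.96, 0, -5.07], 0], [0, [-4.96, 0, -6.07], 0], [0, [-4.91, 0, -7.07], 0]]
[[0, [0.24, 0, -0.97], 0], [0, [0.68, 0, -1.86], 0], [0, [1.3, 0, -2.65], 0], [0, [2.07, 0, -3.29], 0], [0, [2.95, 0, -3.75], 0], [0, [3.91, 0, -4.01], 0], [0, [4.91, 0, -4.07], 0], [0, [5.91, 0, -4.07], 0], [0, [6.91, 0, -4.07], 0], [0, [7.91, 0, -4.01], 0]]
[[0, [0.96, 0, 0.26], 0], [0, [1.85, 0, 0.71], 0], [0, [2.62, 0, 1.35], 0], [0, [3.25, 0, 2.13], 0], [0, [3.69, 0, 3.02], 0], [0, [3.94, 0, 3.99], 0], [0, [3.99, 0, 4.98], 0], [0, [3.99, 0, 5.98], 0], [0, [3.95, 0, 6.98], 0], [0, [3.71, 0, 7.95], 0]]
[[0, [-0.43, 0, 0.9], 0], [0, [-1.05, 0, 1.69], 0], [0, [-1.81, 0, 2.33], 0], [0, [-2.69, 0, 2.79], 0], [0, [-3.66, 0, 3.06], 0], [0, [-4.65, 0, 3.13], 0], [0, [-5.65, 0, 3.13], 0], [0, [-6.65, 0, 3.13], 0], [0, [-7.65, 0, 3.08], 0], [0, [-8.61, 0, 2.82], 0]]
```

>>> jog_arm(
  targets=[
    [0, [0.95, 0, -0.07], 0],
    [0, [1.94, 0, 0.0], 0],
    [0, [2.9, 0, 0.27], 0],
    [0, [3.78, 0, 0.73], 0],
    [0, [4.55, 0, 1.37], 0],
    [0, [5.16, 0, 2.16], 0],
    [0, [5.6, 0, 3.06], 0],
    [0, [5.83, 0, 4.03], 0],
    [0, [5.87, 0, 5.03], 0],
    [0, [5.87, 0, 6.03], 0],
  ],
)

```text
time_s: 4.2
ee_pos: [0.6367, -0.0497, 0.0815]
eef_rot: [-1.571, -0.0, -0.006]
force: [0.8, -1.4, 0.5]
grip_width: 0.0006
```

```bash
python3 chk.py
```

```text
4.2 [ 0.6367 -0.0497  0.0815] [ 0.8097 -1.3923  0.5014] q6 -0.12981439224198277
top 0 None ang nan ring(mod) nan
scene 51 [ 0.5855 -0.0292] ang 1.2648593264967292 ring(mod) 1.1348593264967293m.py:9: RuntimeWarning: Mean of empty slice.
  return k.sum(), q.mean(0)+ctr if k.sum() else None, np.arctan2(q[:,1].mean(),q[:,0].mean())
  ret = ret.dtype.type(ret / rcount)
```

```bash
python3 -c "
from path import *
r=.047; k=dict(a=.0115,b=.0085,C=(.5765,-.056))
p=at(.152,r,**k); print(p)
for i in range(6): print(.152+.1*i, rows(.152+.1*i,r,r,.010,**k))"
```

```text
[ 0.63498278 -0.04624091]
0.152 [[0, [-0.13, 0, 0.99], 0], [0, [-0.47, 0, 1.93], 0], [0, [-1.0, 0, 2.77], 0], [0, [-1.7, 0, 3.49], 0], [0, [-2.53, 0, 4.04], 0], [0, [-3.46, 0, 4.41], 0], [0, [-4.44, 0, 4.57], 0], [0, [-5.44, 0, 4.57], 0], [0, [-6.44, 0, 4.57], 0], [0, [-7.44, 0, 4.55], 0]]
0.252 [[0, [-0.98, 0, -0.2], 0], [0, [-1.89, 0, -0.6], 0], [0, [-2.7, 0, -1.18], 0], [0, [-3.37, 0, -1.93], 0], [0, [-3.86, 0, -2.79], 0], [0, [-4.16, 0, -3.75], 0], [0, [-4.26, 0, -4.74], 0], [0, [-4.26, 0, -5.74], 0], [0, [-4.24, 0, -6.74], 0], [0, [-4.06, 0, -7.72], 0]]
0.352 [[0, [0.38, 0, -0.92], 0], [0, [0.96, 0, -1.74], 0], [0, [1.69, 0, -2.42], 0], [0, [2.54, 0, -2.93], 0], [0, [3.49, 0, -3.25], 0], [0, [4.48, 0, -3.36], 0], [0, [5.48, 0, -3.36], 0], [0, [6.48, 0, -3.36], 0], [0, [7.48, 0, -3.31], 0], [0, [8.45, 0, -3.06], 0]]
0.45200000000000007 [[0, [0.89, 0, 0.45], 0], [0, [1.67, 0, 1.07], 0], [0, [2.3, 0, 1.85], 0], [0, [2.75, 0, 2.74], 0], [0, [3.0, 0, 3.7], 0], [0, [3.06, 0, 4.7], 0], [0, [3.06, 0, 5.7], 0], [0, [3.02, 0, 6.7], 0], [0, [2.79, 0, 7.67], 0], [0, [2.36, 0, 8.57], 0]]
0.552 [[0, [-0.61, 0, 0.79], 0], [0, [-1.37, 0, 1.43], 0], [0, [-2.26, 0, 1.9], 0], [0, [-3.22, 0, 2.17], 0], [0, [-4.21, 0, 2.23], 0], [0, [-5.21, 0, 2.23], 0], [0, [-6.21, 0, 2.23], 0], [0, [-7.21, 0, 2.15], 0], [0, [-8.16, 0, 1.85], 0], [0, [-9.03, 0, 1.36], 0]]
0.652 [[0, [-0.75, 0, -0.66], 0], [0, [-1.34, 0, -1.47], 0], [0, [-1.74, 0, -2.38], 0], [0, [-1.95, 0, -3.36], 0], [0, [-1.97, 0, -4.36], 0], [0, [-1.97, 0, -5.36], 0], [0, [-1.9, 0, -6.35], 0], [0, [-1.62, 0, -7.31], 0], [0, [-1.14, 0, -8.19], 0], [0, [-0.49, 0, -8.95], 0]]
```

>>> jog_arm(
  targets=[
    [0, [-0.22, 0, 1.0], 0],
    [0, [-0.5, 0, 2.0], 0],
    [0, [-1.0, 0, 2.95], 0],
    [0, [-1.8, 0, 3.8], 0],
    [0, [-2.7, 0, 4.4], 0],
    [0, [-3.63, 0, 4.76], 0],
    [0, [-4.61, 0, 4.92], 0],
    [0, [-5.61, 0, 4.92], 0],
    [0, [-6.61, 0, 4.92], 0],
    [0, [-7.61, 0, 4.9], 0],
  ],
)

```text
time_s: 5.3
ee_pos: [0.5611, 0.0012, 0.0824]
eef_rot: [-1.567, -0.002, -0.005]
force: [-0.0, 16.5, 7.2]
grip_width: 0.0001
```

```bash
python3 -W ignore chk.py 0.001
```

```text
5.3 [0.5611 0.0012 0.0824] [-0.0495 16.4866  7.1924] q6 -0.0620041483624126
top 51 [ 0.5467 -0.0552] ang 3.116307293115008 ring(mod) 2.9863072931150083
scene 60 [ 0.5479 -0.0631] ang -2.902731428664353 ring(mod) -3.032731428664353
```

>>> jog_arm(
  targets=[
    [0, [-0.98, 0, -0.2], 0],
    [0, [-1.89, 0, -0.6], 0],
    [0, [-2.7, 0, -1.18], 0],
    [0, [-3.37, 0, -1.93], 0],
    [0, [-3.86, 0, -2.79], 0],
    [0, [-4.16, 0, -3.75], 0],
    [0, [-4.26, 0, -4.74], 0],
    [0, [-4.26, 0, -5.74], 0],
    [0, [-4.24, 0, -6.74], 0],
    [0, [-4.06, 0, -7.72], 0],
  ],
)

```text
time_s: 6.4
ee_pos: [0.5177, -0.0791, 0.0813]
eef_rot: [-1.571, 0.005, -0.006]
force: [-11.6, -1.2, 8.5]
grip_width: 0.0002
```

```bash
python3 -W ignore chk.py 0.002
```

```text
6.4 [ 0.5177 -0.0791  0.0813] [-11.6286  -1.2279   8.4636] q6 -0.2144249170296067
top 0 None ang nan ring(mod) nan
scene 63 [ 0.5994 -0.0746] ang -0.6922990252460388 ring(mod) -0.8222990252460388
```

>>> jog_arm(
  targets=[
    [0, [0.38, -0.1, -0.92], 0],
    [0, [0.96, -0.2, -1.74], 0],
    [0, [1.69, -0.2, -2.42], 0],
    [0, [2.54, -0.2, -2.93], 0],
    [0, [3.49, -0.2, -3.25], 0],
    [0, [4.48, -0.2, -3.36], 0],
    [0, [5.48, -0.2, -3.36], 0],
    [0, [6.48, -0.2, -3.36], 0],
    [0, [7.48, -0.2, -3.31], 0],
    [0, [8.45, -0.2, -3.06], 0],
  ],
)

```text
time_s: 7.5
ee_pos: [0.6043, -0.1107, 0.0835]
eef_rot: [-1.572, 0.0, -0.007]
force: [-1.2, -3.6, 0.1]
grip_width: 0.0
```

```bash
python3 -W ignore chk.py 0.003
```

```text
7.5 [ 0.6043 -0.1107  0.0835] [-1.1918 -3.5615  0.1414] q6 -0.23278611070426583
top 0 None ang nan ring(mod) nan
scene 0 None ang nan ring(mod) nan
```

>>> jog_arm(
  targets=[
    [0, [0.89, 0, 0.45], 0],
    [0, [1.67, 0, 1.07], 0],
    [0, [2.3, 0, 1.85], 0],
    [0, [2.75, 0, 2.74], 0],
    [0, [3.0, 0, 3.7], 0],
    [0, [3.06, 0, 4.7], 0],
    [0, [3.06, 0, 5.7], 0],
    [0, [3.02, 0, 6.7], 0],
    [0, [2.79, 0, 7.67], 0],
    [0, [2.36, 0, 8.57], 0],
  ],
)

```text
time_s: 8.6
ee_pos: [0.6296, -0.0226, 0.0843]
eef_rot: [-1.57, -0.005, -0.006]
force: [9.7, 2.9, 1.1]
grip_width: 0.0005
```

```bash
python3 -W ignore chk.py 0.004
```

```text
8.6 [ 0.6296 -0.0226  0.0843] [9.7426 2.8506 1.0521] q6 -0.0894895530629701
top 3 [ 0.5727 -0.0978] ang -1.6724003151990212 ring(mod) -1.802400315199021
scene 61 [ 0.5485 -0.0651] ang -2.8339255219968793 ring(mod) -2.963925521996879
```

>>> jog_arm(
  targets=[
    [0, [-0.61, 0, 0.79], 0],
    [0, [-1.37, 0, 1.43], 0],
    [0, [-2.26, 0, 1.9], 0],
    [0, [-3.22, 0, 2.17], 0],
    [0, [-4.21, 0, 2.23], 0],
    [0, [-5.21, 0, 2.23], 0],
    [0, [-6.21, 0, 2.23], 0],
    [0, [-7.21, 0, 2.15], 0],
    [0, [-8.16, 0, 1.85], 0],
    [0, [-9.03, 0, 1.36], 0],
  ],
)

```text
time_s: 9.7
ee_pos: [0.5374, -0.0083, 0.0839]
eef_rot: [-1.569, -0.0, -0.005]
force: [1.0, 2.9, 2.2]
grip_width: 0.0007
```

```bash
python3 -W ignore chk.py 0.005
```

```text
9.7 [ 0.5374 -0.0083  0.0839] [1.0111 2.9004 2.2017] q6 -0.08031346809722896
top 9 [ 0.6084 -0.082 ] ang -0.6900988598832676 ring(mod) -0.8200988598832676
scene 62 [ 0.6008 -0.0727] ang -0.6125171769994503 ring(mod) -0.7425171769994503
```

>>> jog_arm(
  targets=[
    [0, [-0.75, 0, -0.66], 0],
    [0, [-1.34, 0, -1.47], 0],
    [0, [-1.74, 0, -2.38], 0],
    [0, [-1.88, 0, -2.9], 0],
    [0, [-1.88, 0, -2.9], 0],
  ],
)

```text
time_s: 10.3
ee_pos: [0.5174, -0.0389, 0.083]
eef_rot: [-1.57, 0.005, -0.007]
force: [-12.9, 2.9, 7.8]
grip_width: 0.0003
```

```bash
python3 -W ignore chk.py 0.006
```

```text
10.3 [ 0.5174 -0.0389  0.083 ] [-12.9493   2.9012   7.7766] q6 -0.13911732942975008
top 2 [ 0.6053 -0.0885] ang -0.85469883061161 ring(mod) -0.98469883061161
scene 66 [ 0.6061 -0.0522] ang 0.12925068227928063 ring(mod) -0.0007493177207193724
```

>>> jog_arm(
  targets=[
    [0, [-1.0, 0, 0], 0],
    [0, [-2.5, 0, 0], 0],
    [0, [-4.0, 0, 0], 0],
    [0, [-4.0, -3, 0], 0],
    [0, [-4.0, -7, 0], 0],
    [0, [-4.0, -11, 0], 0],
    [0, [-6.0, -14, 0], 0],
    [0, [-10.0, -16, 0], 0],
    [0, [-14.0, -16, 0], 0],
    [0, [-14.0, -16, 0], 0],
  ],
)

```text
time_s: 11.4
ee_pos: [0.3762, -0.0378, 0.2439]
eef_rot: [-1.571, -0.002, -0.006]
force: [1.1, -0.4, 0.3]
grip_width: 0.0005
```

```bash
python3 -W ignore chk.py 0.006; python3 - <<'E'
from h import *
for n in("top","scene"):
    c=optics.camera(n); np.savez(n+"1.npz",**c)
    P=cloud(c); 
    for s in "01":
        q=P if s=="1" else cloud(dict(np.load(n+"0.npz")))
        m=(np.hypot(q[...,0]-.577,q[...,1]+.056)<.042)&(np.hypot(q[...,0]-.577,q[...,1]+.056)>.012)&(q[...,2]>.07); print(n,s,"ring top z",np.median(q[m][:,2]))
a=np.load("top0.npz")["img"][150:300,220:460]; b=np.load("top1.npz")["img"][150:300,220:460]
save(np.vstack([cv2.resize(a,(480,300)),cv2.resize(b,(480,300))]),"end.png")
for nm,u,v,d in(("bowl",253,263,30),("tin",424,207,25),("gourd",425,257,20),("panel",333,183,20)):
    A,B=[np.load(f"top{i}.npz")["img"][v-d:v+d,u-d:u+d].astype(np.float32).mean(2) for i in(0,1)]
    print(nm,"shift px",np.round(cv2.phaseCorrelate(A,B),2))
E
```

```text
11.4 [ 0.3762 -0.0378  0.2439] [ 1.0562 -0.4049  0.2708] q6 -0.19046386182967007
top 80 [ 0.6054 -0.0543] ang 0.06025290001082532 ring(mod) -0.0697470999891747
scene 59 [ 0.6061 -0.0523] ang 0.12682945838583612 ring(mod) -0.0031705416141638854
top 0 ring top z 0.08321177161867979
top 1 ring top z 0.08995523456072876
scene 0 ring top z 0.08306084898357766
scene 1 ring top z 0.0895769563265988Traceback (most recent call last):
  File "<stdin>", line 12, in <module>
    return _wrapfunc(a, 'round', decimals=decimals, out=out)
    return _wrapit(obj, method, *args, **kwds)
    conv = _array_converter(obj)
ValueError: setting an array element with a sequence. The requested array has an inhomogeneous shape after 1 dimensions. The detected shape was (2,) + inhomogeneous part.
```

View pics/end.png

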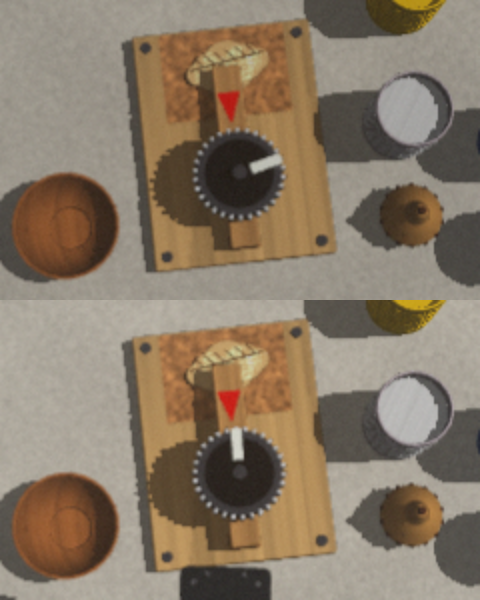

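The bottom (after) half shows the white mark at (237,443), in line with the red arrow at (231,405). Bowl, tin, gourd and panel are where they were. The ring has risen 6.6 mm, against an expected 6.6 mm for 13.9 rad, which confirms the two full turns.

```bash
python3 -c "
from station import ctrl
print(ctrl.hand_in())"
```

```text
the job is handed in; nothing more can be done
None
```

I loosened the clamp: the closed fingertips rolled the ring anticlockwise from about -1.3 rad to the arrow and two full turns past it. The arm then backed off, lifted clear, and I handed the job in at about 11.5 s; no verdict is reported.

- **Ring angle:** the last check put the mark at the arrow, off by about 0.00 rad in the scene view and -0.07 rad in the top view. The two disagree slightly, but both are well within 0.4 rad.
- **Turn count:** the ring top rose 6.5 to 6.7 mm (6.6 expected), which confirms two turns past the arrow rather than one or three.
- **Neighbours:** before-and-after top pictures show the panel, bowl, tin and gourd unmoved by eye. My numerical check of their shift stopped on a script error, and I did not rerun it.
- **Forces:** the highest I read at the end of a move was about 18 N (limit 120 N). With the arm clear, the reading was back to about 1 N.

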